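# Load the blow-off box and hold its sprung shutter half shut

## Task

Take the shouldered steel bush (thick foot, thinner neck, flat top) out of the pocket tray and set it down gently, upright, in the ring on the floor of the open blow-off box. Then draw the box's sprung shutter to half of its travel, so that its leading edge lies at the marks half-way along the opening, and finish the program while still holding it there against its spring. Leave the other parts in their pockets and everything else on the bench where it is.

Things in the scene. Friction and masses are not known exactly. Their poses are not given: they have to be found in the camera images.
- bush_mid (a point): Centre, half-way up, of the shouldered bush to be moved: plain steel, 38 mm tall, upright in any one of the tray's four pockets. Foot 22 mm diameter and 16 mm tall (from 19 to 3 mm below this point), above it a neck 14 mm diameter and 22 mm tall (from 3 mm below to 19 mm above this point), flat top; about 50 to 100 g. z axis up along the bush.
- tray: Grey pocket tray, fixed to the bench, 145 x 145 mm and 14 mm high, turned a little; origin at the centre of its underside. Four round pockets of 26 mm diameter, 10 mm deep (their floor is 4 mm above the bench), centres at +-33 mm in the tray's own x and y. The bush's neck begins 6 mm above the tray's top face.
- seat (a point): Centre of the ring seat, at the level of the blow-off box's floor (6 mm above the bench), in the middle of the box's opening. The ring is 5 mm high, inner diameter 34 mm, outer 44 mm. Axes are the box's: x from the opening towards the shutter's parked place (roughly away from the robot), y across the box, z up. A black mark on top of each side wall at x = 0 shows the half-way line.
- blow_box: Grey blow-off box, fixed, turned a little; origin under the seat, axes as the seat's; x -50 to +150, y +-83 mm. Opening, shutter parked: x -46 to +45, y +-68 mm between runners. Heights above bench: side walls 66, clear near wall 52, runners 56, brass nozzle (10 mm thick, from the near wall to x = -30) at 36.
- shutter (a joint): How far the shutter has been slid, in m: 0 parked (opening clear), 0.090 fully shut; half travel is 0.045. It grows as the shutter moves along -x of the seat frame. A spring returns it: about 3 N at 0, rising by 1.2 N every 10 mm, about 8.4 N at half travel and 14 N when shut; it runs back when let go.
- knob_mid (a point): Centre of the shutter's knob: an upright black round post, 18 mm diameter, 32 mm tall (from 16 mm below to 16 mm above this point), standing on the flat aluminium shutter plate, whose top lies 62 mm above the bench. The knob is 72 mm behind the shutter's leading edge, on the box's centre line; parked it is at x = +117 mm in the seat frame, and moves with the shutter. Nothing stands near it.
- shutter_edge (a point): Middle of the shutter's leading edge, at the top of the plate; the edge carries an upstand 6 mm high across the box. Parked it is at x = +45 mm in the seat frame, at half travel at x = 0 (in line with the two marks).
- roller: Bystander in a tray pocket: plain steel cylinder, 22 mm diameter, 38 mm tall, no neck. Origin at the centre of its underside.
- slug: Bystander in a tray pocket: short plain steel cylinder, 22 mm diameter, 19 mm tall. Origin at the centre of its underside.
- cone: Bystander in a tray pocket: steel part 22 mm diameter, 38 mm tall, its upper 22 mm tapering to a 6 mm tip. Origin at the centre of its underside.
- wrench: Bystander: steel wrench lying flat on the bench between the tray and the box. Origin under its middle.
- jar: Bystander: white jar, 60 mm diameter, 85 mm tall, on the bench. Origin at the centre of its underside.
- can: Bystander: grey spray can, 64 mm diameter, 170 mm tall. Origin at the centre of its underside.
- tape: Bystander: black tape roll lying flat, 100 mm diameter, 24 mm high. Origin at the centre of its underside.
- driver: Bystander: screwdriver with a red handle lying on the bench. Origin under its middle.

How it is judged:
By the outcome, as a careful person would: the job done as asked, in the order asked, and still so for the second after the job is handed in, while the arm keeps its last pose, push and grip.
It also fails if it takes over 58 s, if anything falls off the work surface, if the arm or the gripper's body presses on something with over 40 N, if the wrist force passes 120 N, or if a joint passes its speed limit or range.

## Robot

A 6-joint arm with a two-finger parallel gripper is mounted at the origin on the work surface. World frame = base frame: x ahead of the robot, y to its left, z up, the work surface at z = 0. Lengths are in m, angles in rad, forces in N, time in s.
With the tool pointing down it reaches from about 0.3 to 0.75 m from the base axis. Payload 8.5 kg.
Tool frame: the origin (TCP) lies at the very end of the fingers, on their centre line; the grasp point (between the pads) lies 19 mm behind it; z points along the fingers, y is the direction in which the jaws open and shut (so a half turn about z gives the same grasp; the last joint's range is limited). The gripper opens to 88 mm and grips with 3 to 60 N. Pads are 18 mm wide; open, the fingers measure 123 mm over their backs; the gripper's body (75 mm by 187 mm) begins 45 mm behind the grasp point.
Start: joints at [0.92, 0.381, 1.297, -0, 1.464, -0.215], TCP at [0.232, 0.499, 0.239] pointing down, gripper open.
Joint ranges: [-3.11, 3.11], [-0.89, 2.33], [0.22, 2.48], [-1.42, 4.56], [0.17, 2.85], [-2.88, 2.88]. Speed limits (rad/s): [2.39, 2.39, 3.14, 3.14, 3.14, 3.14].

## Interface

Orientations are given as [roll, pitch, yaw] about the fixed x, y, z axes, in that order (R = Rz(yaw) Ry(pitch) Rx(roll)).
In Python, from workcell import monitor, eyes, order gives the robot as it stands.
- The arm moves only by the shell command python3 -m jog 'ROWS' [OPENING]. ROWS is JSON, a list of rows, each an object of numbers: "x", "y", "z": the shift along the world's x, y, z in m; "roll": the turn about the world's z in degrees. A call has 1 to 8 rows; each row shifts and turns the commanded pose from where the row before left it; what a row does not reach is not made up. A row lasts 1/8 s, in which the tool goes at most 62.5 mm and 10.7 degrees, less where a joint would pass 70% of its speed; a pose out of reach is approached as far as the arm can. A call with a gripper value outside its range is refused whole. OPENING is the opening, from 0 (shut) to 1 (fully open), set as the call begins (- or left out, the last holds). The fingers move at their own pace and stop on an object; the grip force is fixed at half the most. Time passes only in rows, so rows that do not move let the fingers close. It gives the time, the measured TCP pose, the force and the opening at its end, in the units of the state.
- monitor.get_obs(): the state, without advancing time (a new reading comes with each control period).
- eyes.capture(name): name is "scene" or "top" or "wrist"; returns the picture (480x640x3 uint8, blue, green, red); there is no depth.
- eyes.camera_info(name): a dict with "camera_matrix" (3x3 intrinsics, pixels), "k1" (the pictures are not rectified: a ray, as slopes to the right and down, at radius r is drawn at 1 + k1 r^2 times it, then the intrinsics apply), "world_from_camera" (4x4, takes a point from camera to world coordinates); the wrist camera has in their place "tool_from_camera" (4x4, takes a point from camera to tool coordinates, whose origin is the TCP and whose axes are the flange's). Camera axes: x right, y up, looking along -z (the intrinsics and any distortion apply to the point x, -y, -z); pixel columns grow to the right and rows downward; lengths in m; the calibration is good to about 2 mm. A picture is of the moment at which its call begins: read the wrist's pose just before it. camera_info takes no time and is no camera call.
- order.hand_in(): hands the job in, once; it reports no verdict.
The state is a dict: "t": time; "joint_pos": joint angles; "joint_velocities": joint speeds; "effort": joint torques, N m; "eef_pos": TCP position; "tcp_rot": TCP orientation; "contact_force": force on the tool from outside, world axes, zero at the start; "moment": the same for the moment, N m; "gripper_width": finger opening in m.
Only numpy, scipy, OpenCV 4.12 (cv2) and the standard library are available. Lean on these libraries where they do the work, as an engineer would, in place of code of your own. Each camera call takes 0.05 s, during which the arm holds its last target.

## Working session

There is one attempt and no reset: what is moved stays moved. The work goes in short steps, Python scripts to look and compute and a shell command to move; the robot and the scene stay as the last step left them, time stands still between calls to the robot, and variables do not carry over. Pictures are saved under pics/ and viewed, and the job is handed in when it is done.

```bash
ls; mkdir -p pics
cat > h.py <<'E'
import numpy as np, cv2
from workcell import monitor, eyes, order
def snap(cam,fn):
    o=monitor.get_obs(); im=eyes.capture(cam); cv2.imwrite('pics/'+fn,im); return o,im
E
python3 - <<'E'
from h import *
for c in ['scene','top','wrist']:
    o,im=snap(c,c+'0.png'); i=eyes.camera_info(c); print(c,{k:np.round(v,4).tolist() for k,v in i.items()})
print(o)
E
```

```text
pics
scene {'camera_matrix': [[481.5169, 0.0, 318.0094], [0.0, 481.5169, 241.2722], [0.0, 0.0, 1.0]], 'k1': -0.0117, 'world_from_camera': [[-0.754, -0.4433, 0.4847, 1.1638], [0.6568, -0.4991, 0.5653, 0.6289], [-0.0087, 0.7446, 0.6675, 0.8532], [0.0, 0.0, 0.0, 1.0]]}
top {'camera_matrix': [[530.3224, 0.0, 319.9857], [0.0, 530.3224, 236.8347], [0.0, 0.0, 1.0]], 'k1': 0.0001, 'world_from_camera': [[-0.0089, 0.9962, -0.0869, 0.4944], [-0.9999, -0.008, 0.0111, 0.0145], [0.0104, 0.087, 0.9962, 1.336], [0.0, 0.0, 0.0, 1.0]]}
wrist {'camera_matrix': [[372.4927, 0.0, 325.4018], [0.0, 372.4927, 236.8956], [0.0, 0.0, 1.0]], 'k1': -0.0594, 'tool_from_camera': [[0.0007, 0.9661, 0.2582, 0.0663], [1.0, -0.0006, -0.0004, 0.0005], [-0.0002, 0.2582, -0.9661, -0.1459], [0.0, 0.0, 0.0, 1.0]]}
{'t': 0.1, 'joint_pos': array([ 9.19697378e-01,  3.81123829e-01,  1.29818205e+00, -3.80977152e-05,
        1.46363880e+00, -2.15302673e-01]), 'joint_velocities': array([-0.00112238, -0.00019899, -0.00303872,  0.00014719, -0.00049028,
        0.00232848]), 'effort': array([ 3.72125636e-03, -4.38651502e+01, -2.24910307e+01,  7.14660273e-02,
        3.41386639e-02, -5.05001924e-05]), 'eef_pos': array([0.23201632, 0.49836665, 0.23820309]), 'tcp_rot': array([-3.14026376e+00, -2.51850256e-04,  2.70580031e+00]), 'contact_force': array([-0.43062304,  0.05097667,  0.29804963]), 'moment': array([ 0.01979388,  0.03174431, -0.02176741]), 'gripper_width': 0.0881159156923329}
```

View pics/top0.png

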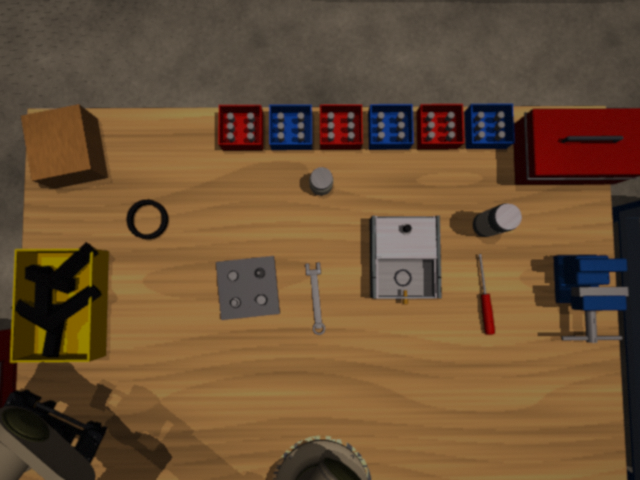

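View pics/scene0.png

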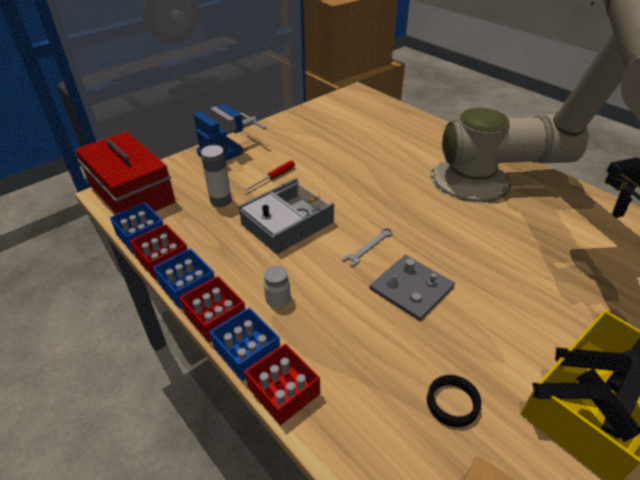

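View pics/wrist0.png

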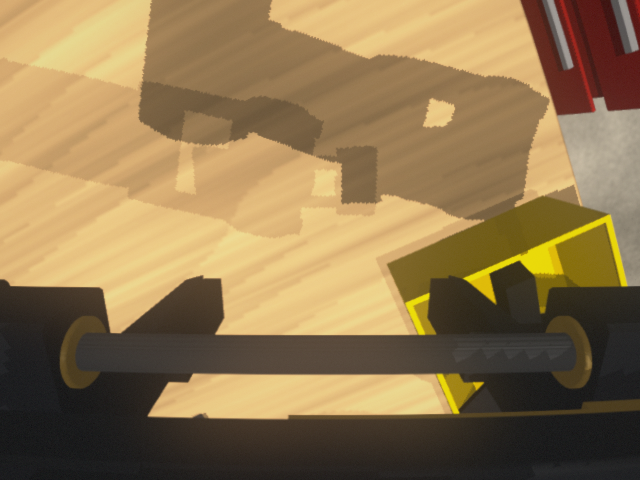

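The top view shows the tray around (248,288), with four parts in its pockets, the box around (405,257), the ring at (403,278) and the knob at (405,229). I'll enlarge the crops.

```bash
cat >> h.py <<'E'
def cam(c,o=None):
    i=eyes.camera_info(c)
    if 'world_from_camera' in i: T=np.array(i['world_from_camera'])
    else:
        from scipy.spatial.transform import Rotation as R
        W=np.eye(4); W[:3,:3]=R.from_euler('xyz',o['tcp_rot']).as_matrix(); W[:3,3]=o['eef_pos']
        T=W@np.array(i['tool_from_camera'])
    return np.array(i['camera_matrix']),i['k1'],T
def proj(P,C):
    K,k,T=C; P=np.atleast_2d(P); q=(P-T[:3,3])@T[:3,:3]
    s=np.c_[q[:,0]/-q[:,2],-q[:,1]/-q[:,2]]; s=s*(1+k*(s**2).sum(1,keepdims=True))
    return s@K[:2,:2].T+K[:2,2]
def unproj(px,z,C):
    K,k,T=C; px=np.atleast_2d(np.array(px,float)); d=(px-K[:2,2])/[K[0,0],K[1,1]]; s=d.copy()
    for _ in range(20): s=d/(1+k*(s**2).sum(1,keepdims=True))
    r=np.c_[s[:,0],-s[:,1],-np.ones(len(s))]@T[:3,:3].T
    return T[:3,3]+r*((z-T[2,3])/r[:,2:3])
def crop(im,x,y,w,h,f,fn):
    cv2.imwrite('pics/'+fn,cv2.resize(im[y:y+h,x:x+w],None,fx=f,fy=f,interpolation=cv2.INTER_CUBIC))
E
python3 - <<'E'
from h import *
t=cv2.imread('pics/top0.png'); s=cv2.imread('pics/scene0.png')
crop(t,205,245,90,80,7,'t_tray.png'); crop(t,360,205,95,100,6,'t_box.png'); crop(s,360,245,110,80,7,'s_tray.png')
E
```

```text
(no output)
```

View pics/t_tray.png

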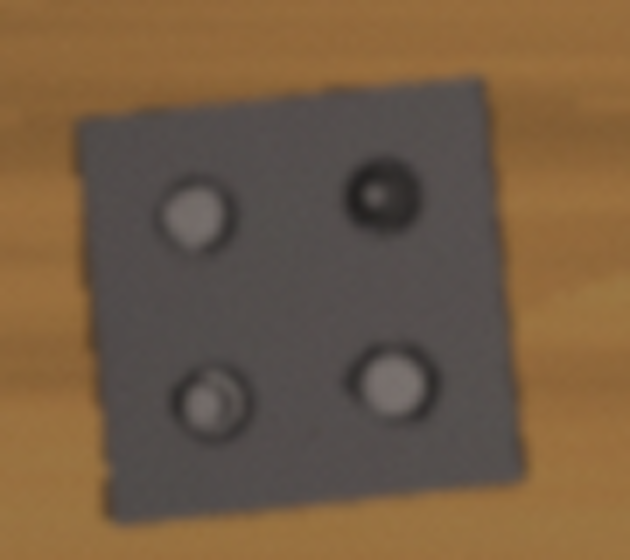

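View pics/t_box.png

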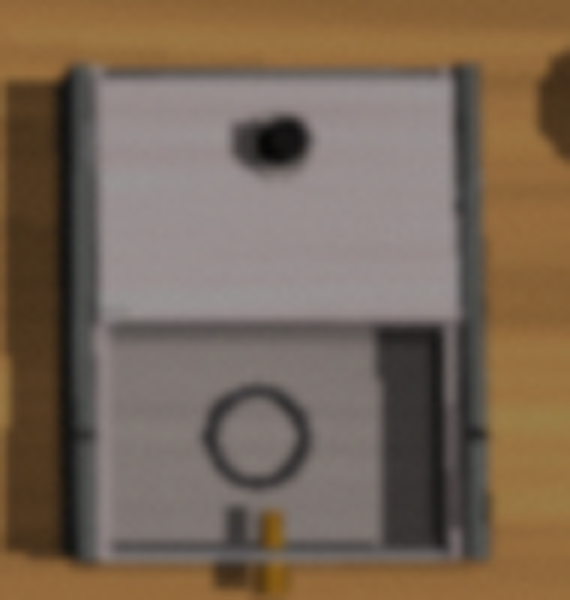

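View pics/s_tray.png

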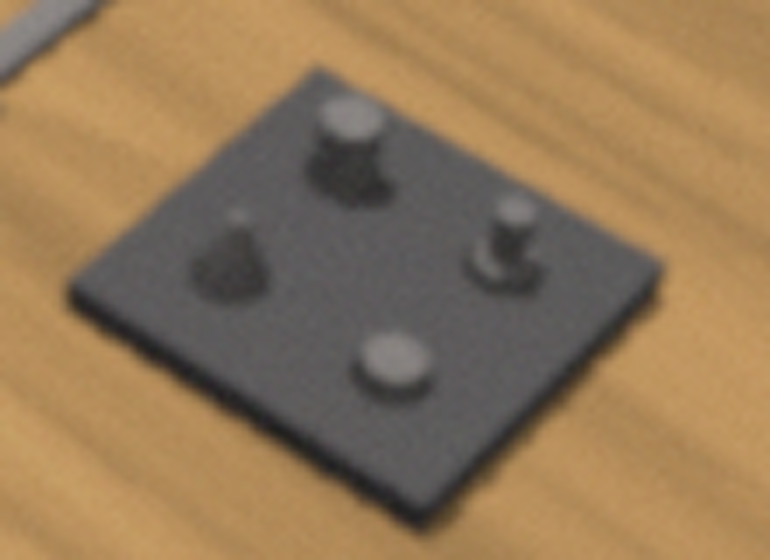

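The bush (stepped top) is in the near-left pocket: top view crop (209,402), scene crop (515,212). The ring is at crop (257,437), and the marks are at (83,435) and (478,434).

Run:
```python
from h import *
C=cam('top'); S=cam('scene')
def a(l,o,f): return (np.array(l)+.5)/f-.5+o
tc=unproj(a([(80,120),(485,78),(523,483),(112,522)],(205,245),7),.014,C); print('tray',tc.mean(0),tc)
e=tc[1]-tc[0]; print('yaw edge',np.degrees(np.arctan2(e[1],e[0]))+90, [np.linalg.norm(tc[i]-tc[i-1]) for i in range(4)])
print('bush top: top',unproj(a([(207,403)],(205,245),7),.042,C),'scene',unproj(a([(515,212)],(360,245),7),.042,S))
b=(360,205)
m=unproj(a([(83,435),(478,434)],b,6),.066,C); print('marks',m,m.mean(0)); d=m[0]-m[1]; print('box yaw',np.degrees(np.arctan2(d[1],d[0]))-90,np.linalg.norm(d))
print('ring',unproj(a([(257,437)],b,6),.011,C))
print('knobtop',unproj(a([(287,137)],b,6),.094,C))
w=unproj(a([(82,68),(470,68),(478,557),(82,557)],b,6),.066,C);print(w)
for i,j in((3,0),(2,1)):
  d=w[j]-w[i];print(np.degrees(np.arctan2(d[1],d[0])),np.linalg.norm(d))
```

```text
tray [0.48540104 0.18068496 0.014     ] [[0.54970111 0.25898039 0.014     ]
 [0.5634334  0.11518767 0.014     ]
 [0.42035424 0.10198484 0.014     ]
 [0.40811542 0.24658694 0.014     ]]
yaw edge 5.455237665042816 [np.float64(0.14212707655635445), np.float64(0.14444695343580483), np.float64(0.14368702856273705), np.float64(0.14511911031728025)]
bush top: top [[0.45036708 0.20920247 0.042     ]] scene [[0.45076894 0.20922111 0.042     ]]
marks [[ 0.50760926 -0.12650796  0.066     ]
 [ 0.5066236  -0.28427383  0.066     ]] [ 0.50711643 -0.20539089  0.066     ]
box yaw -0.35795872577189414 0.1577689542922607
ring [[ 0.50671512 -0.20504707  0.011     ]]
knobtop [[ 0.62342218 -0.20574286  0.094     ]]
[[ 0.6548903  -0.12870684  0.066     ]
 [ 0.65370512 -0.28523422  0.066     ]
 [ 0.45786108 -0.28288363  0.066     ]
 [ 0.45930532 -0.12525693  0.066     ]]
-1.010532804284818 0.19561540318280066
-0.6876509994206929 0.19585814533003487
```

```bash
python3 -m jog '[{"x":0.0273,"y":-0.0361,"roll":3},{"x":0.0273,"y":-0.0361,"roll":3},{"x":0.0273,"y":-0.0361,"roll":3},{"x":0.0273,"y":-0.0361,"roll":3},{"x":0.0273,"y":-0.0361,"roll":3},{"x":0.0273,"y":-0.0361,"roll":3},{"x":0.0273,"y":-0.0361,"roll":3},{"x":0.0273,"y":-0.0361,"roll":3.3}]' 0.5
python3 -m jog '[{"z":-0.04},{"z":-0.04},{"z":0},{"z":0}]'
python3 - <<'E'
from h import *
o,im=snap('wrist','w1.png'); print(o['t'],o['eef_pos'],np.degrees(o['tcp_rot']))
C=cam('wrist',o); print(proj([[.4506,.2092,.042],[.4506,.2092,.020],[.4506+.065,.2092,.03]],C))
E
```

```text
0.15 [0.23206499 0.49841838 0.23830356] [-1.79940360e+02 -1.21016596e-02  1.55030808e+02]
[[183.01749458 474.76184894]
 [189.14432412 460.01625403]
 [213.25540528 502.30918129]]invalid input
invalid input
```

View pics/w1.png

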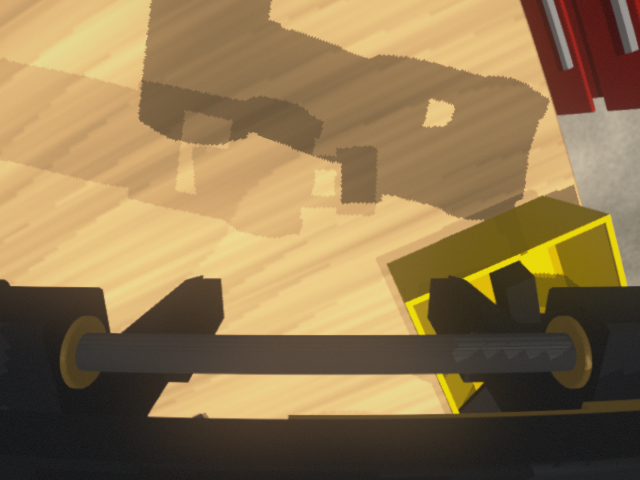

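The calls were refused and nothing moved. I'll try rows with all four keys.

```bash
python3 -m jog '[{"x":0.0273,"y":-0.0361,"z":0,"roll":3}]' 0.5; python3 -m jog --help | head -20
```

```text
t: 0.32
eef_pos: [0.2588, 0.4631, 0.2383]
tcp_rot: [-3.141, -0.0, 2.763]
contact_force: [0.6, -0.0, -0.6]
gripper_width: 0.0799invalid input: not JSON, or not a number
```

```bash
python3 -m jog '[{"x":0.0273,"y":-0.0361,"z":0,"roll":3},{"x":0.0273,"y":-0.0361,"z":0,"roll":3},{"x":0.0273,"y":-0.0361,"z":0,"roll":3},{"x":0.0273,"y":-0.0361,"z":0,"roll":3},{"x":0.0273,"y":-0.0361,"z":0,"roll":3},{"x":0.0273,"y":-0.0361,"z":0,"roll":3},{"x":0.0273,"y":-0.0361,"z":0,"roll":3.3}]' -
python3 -m jog '[{"x":0,"y":0,"z":-0.04,"roll":0},{"x":0,"y":0,"z":-0.04,"roll":0},{"x":0,"y":0,"z":0,"roll":0},{"x":0,"y":0,"z":0,"roll":0}]'
python3 - <<'E'
from h import *
o,im=snap('wrist','w2.png'); print(o['t'],o['eef_pos'],np.degrees(o['tcp_rot']))
C=cam('wrist',o); print(proj([[.4506,.2092,.042],[.4506,.2092,.020],[.4506+.065,.2092,.03]],C))
E
```

```text
t: 1.2
eef_pos: [0.4513, 0.2085, 0.2387]
tcp_rot: [3.142, -0.0, 3.132]
contact_force: [0.2, -0.4, 0.4]
gripper_width: 0.044
t: 1.7
eef_pos: [0.4512, 0.21, 0.1601]
tcp_rot: [3.141, 0.002, 3.13]
contact_force: [-0.9, -1.1, 0.5]
gripper_width: 0.0441
1.7 [0.4511922  0.21000477 0.16012376] [1.79981069e+02 1.04726384e-01 1.79345827e+02]
[[323.38623144 229.86467514]
 [323.51691647 223.10640704]
 [324.43434859 304.34906917]]
```

View pics/w2.png

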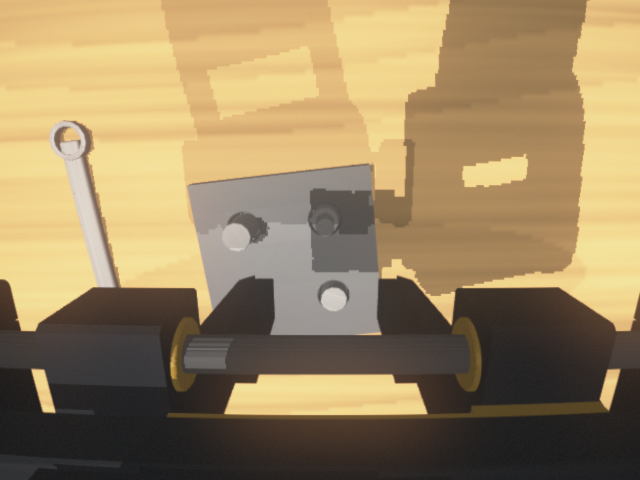

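The bush lies in the shadow at about (324,222), close to the predicted (323,230). I'll zoom in there.

Run:
```python
from h import *
im=cv2.imread('pics/w2.png'); crop(cv2.convertScaleAbs(im,alpha=1.8),280,175,100,75,8,'w2c.png')
```

```text
(no output)
```

View pics/w2c.png

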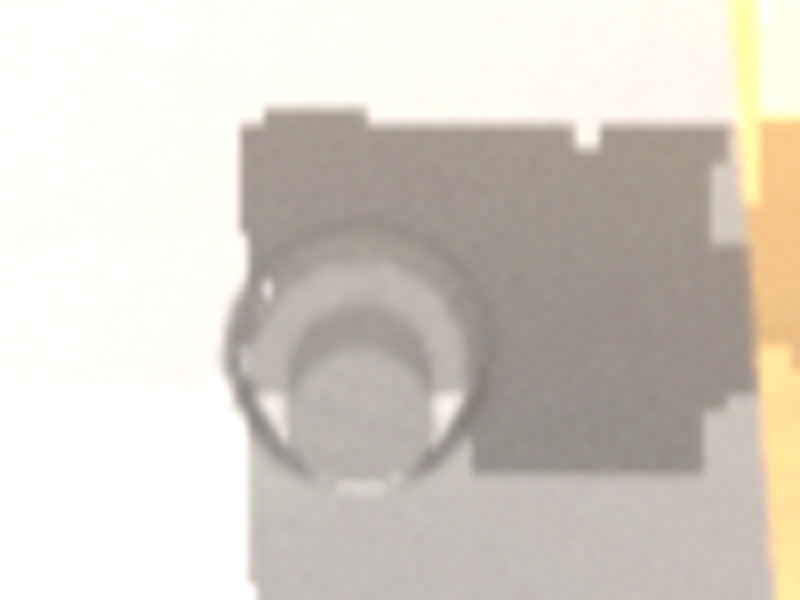

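Run:
```python
from h import *
from scipy.spatial.transform import Rotation as R
o=dict(tcp_rot=np.radians([179.981,.105,179.346]),eef_pos=np.array([.45119,.21000,.16012]))
C=cam('wrist',o); print(unproj([[324.7,226.6]],.042,C))
```

```text
[[0.44815788 0.21018183 0.042     ]]
```

```bash
python3 -m jog '[{"x":-0.0012,"y":-0.0003,"z":-0.03,"roll":0},{"x":0,"y":0,"z":-0.04,"roll":0},{"x":0,"y":0,"z":-0.03,"roll":0},{"x":0,"y":0,"z":-0.02,"roll":0},{"x":0,"y":0,"z":0,"roll":0},{"x":0,"y":0,"z":0,"roll":0},{"x":0,"y":0,"z":0,"roll":0}]'
```

```text
t: 2.62
eef_pos: [0.45, 0.2097, 0.0399]
tcp_rot: [3.141, 0.002, 3.13]
contact_force: [0.1, 1.2, -1.1]
gripper_width: 0.0444
```

```bash
python3 -m jog '[{"x":0,"y":0,"z":-0.009,"roll":0},{"x":0,"y":0,"z":-0.0085,"roll":0},{"x":0,"y":0,"z":0,"roll":0},{"x":0,"y":0,"z":0,"roll":0}]'
python3 -m jog '[{"x":0,"y":0,"z":0,"roll":0},{"x":0,"y":0,"z":0,"roll":0},{"x":0,"y":0,"z":0,"roll":0},{"x":0,"y":0,"z":0,"roll":0},{"x":0,"y":0,"z":0,"roll":0},{"x":0,"y":0,"z":0,"roll":0}]' 0.05
python3 - <<'E'
from h import *
o,im=snap('wrist','w3.png')
E
```

```text
t: 3.12
eef_pos: [0.4494, 0.2095, 0.0212]
tcp_rot: [-3.142, -0.0, 3.13]
contact_force: [0.5, -0.2, 0.6]
gripper_width: 0.0438
t: 3.88
eef_pos: [0.4494, 0.2095, 0.0213]
tcp_rot: [3.142, 0.0, 3.13]
contact_force: [-0.3, -0.6, 1.6]
gripper_width: 0.013
```

View pics/w3.png

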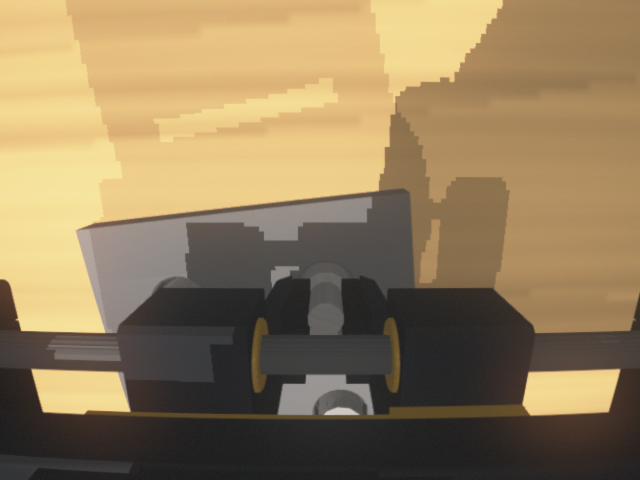

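The neck is held between the pads at (325,295), with a width of 13 mm. Next I'll lift it.

```bash
python3 -m jog '[{"x":0,"y":0,"z":0.008,"roll":0},{"x":0,"y":0,"z":0.016,"roll":0},{"x":0,"y":0,"z":0.025,"roll":0},{"x":0,"y":0,"z":0.03,"roll":0},{"x":0,"y":0,"z":0.03,"roll":0},{"x":0,"y":0,"z":0.02,"roll":0},{"x":0,"y":0,"z":0,"roll":0},{"x":0,"y":0,"z":0,"roll":0}]'
python3 - <<'E'
from h import *
o,im=snap('wrist','w4.png')
crop(cv2.convertScaleAbs(im,alpha=1.5),240,180,170,160,4,'w4c.png')
E
```

```text
t: 4.92
eef_pos: [0.4489, 0.2094, 0.1496]
tcp_rot: [-3.141, -0.001, 3.13]
contact_force: [0.6, 0.1, -0.5]
gripper_width: 0.013
```

View pics/w4c.png

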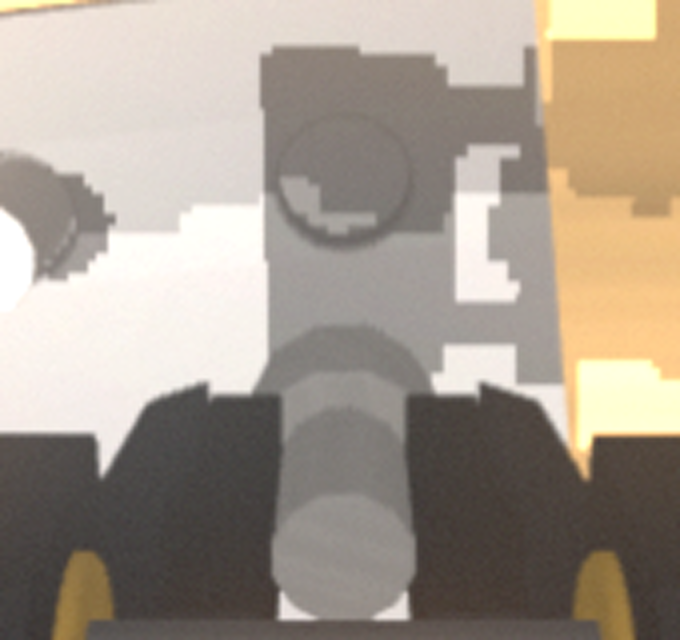

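Run:
```python
from h import *
o=monitor.get_obs(); C=cam('wrist',o); e=o['eef_pos']
print(e, unproj([[326,318.6]],e[2]+.0207,C)[0]-e)
print(proj([e+[dx,0,dz] for dx in(0,.002) for dz in (.0207,-.0013)],C))
```

```text
[0.44887985 0.20936914 0.14936705] [-0.00119852  0.00083241  0.0207    ]
[[323.79448668 321.53969233]
 [324.01372074 297.17076618]
 [323.86019577 326.37512374]
 [324.06987842 301.46133096]]
```

```bash
python3 -m jog '[{"x":0.002,"y":-0.02,"z":0,"roll":0},{"x":0.003,"y":-0.04,"z":0,"roll":0},{"x":0.003,"y":-0.05,"z":0,"roll":0},{"x":0.003,"y":-0.05,"z":0,"roll":0},{"x":0.003,"y":-0.05,"z":0,"roll":0},{"x":0.003,"y":-0.05,"z":0,"roll":0},{"x":0.003,"y":-0.05,"z":0,"roll":0},{"x":0,"y":-0.05,"z":0,"roll":0}]'
python3 -m jog '[{"x":0,"y":-0.035,"z":0,"roll":0},{"x":0,"y":-0.019,"z":0,"roll":0},{"x":0,"y":0,"z":0,"roll":0},{"x":0,"y":0,"z":0,"roll":0}]'
python3 - <<'E'
from h import *
o,im=snap('wrist','w5.png')
C=cam('wrist',o); print(o['eef_pos'],o['tcp_rot'],proj([[.5067,-.205,.011]],C))
crop(im,200,150,240,180,3,'w5c.png')
E
```

```text
t: 5.98
eef_pos: [0.469, -0.1521, 0.1493]
tcp_rot: [3.141, -0.001, 3.13]
contact_force: [1.5, -0.5, -0.1]
gripper_width: 0.0132
t: 6.48
eef_pos: [0.4693, -0.2033, 0.15]
tcp_rot: [3.141, -0.001, 3.131]
contact_force: [-0.2, -0.3, -1.3]
gripper_width: 0.0131
[ 0.46926164 -0.20327573  0.15003692] [ 3.14086732e+00 -6.40485698e-04  3.13083463e+00] [[322.84461054 269.58113531]]
```

View pics/w5.png

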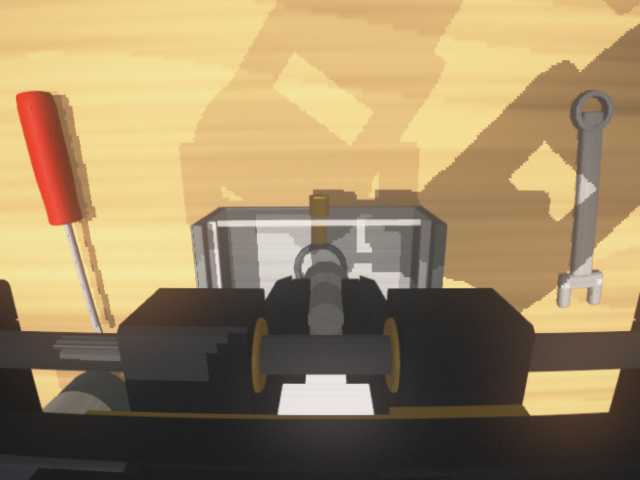

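View pics/w5c.png

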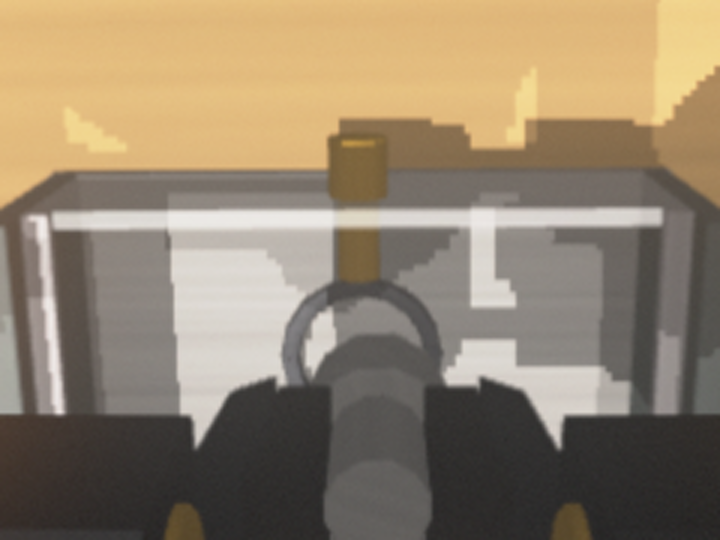

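Run:
```python
from h import *
o=monitor.get_obs(); C=cam('wrist',o)
f=lambda c:(np.array(c)+.5)/3-.5+[200,150]
print(unproj([f((361,279))],.011,C)+[.022,0,0], unproj([f((281,350)),f((441,350))],.011,C))
print(o['eef_pos'])
```

```text
[[ 0.50615527 -0.20693476  0.011     ]] [[ 0.50386635 -0.22879932  0.011     ]
 [ 0.50428561 -0.18561017  0.011     ]]
[ 0.46935187 -0.20319281  0.15017666]
```

```bash
python3 -m jog '[{"x":0.0123,"y":-0.0013,"z":0,"roll":0},{"x":0.015,"y":-0.001,"z":0,"roll":0},{"x":0.01,"y":-0.001,"z":0,"roll":0},{"x":0,"y":0,"z":-0.03,"roll":0},{"x":0,"y":0,"z":-0.03,"roll":0},{"x":0,"y":0,"z":-0.03,"roll":0},{"x":0,"y":0,"z":0,"roll":0},{"x":0,"y":0,"z":0,"roll":0}]'
python3 - <<'E'
from h import *
o,im=snap('wrist','w6.png'); print(o['eef_pos'])
crop(im,200,150,240,180,3,'w6c.png')
E
```

```text
t: 7.52
eef_pos: [0.5074, -0.208, 0.0613]
tcp_rot: [-3.141, 0.001, 3.13]
contact_force: [-0.6, -0.4, -0.3]
gripper_width: 0.0132
[ 0.50737029 -0.20801993  0.06127141]
```

View pics/w6c.png

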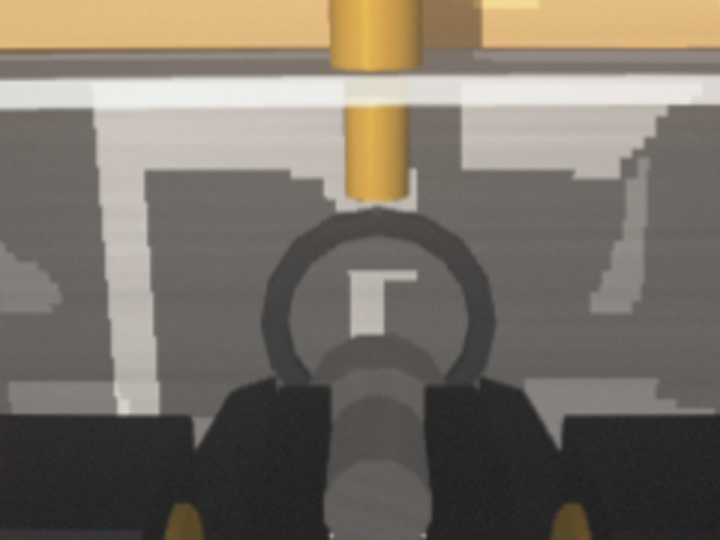

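Run:
```python
from h import *
o=monitor.get_obs(); C=cam('wrist',o);e=o['eef_pos']
f=lambda c:(np.array(c)+.5)/3-.5+[200,150]
print(unproj([f((378,207))],.011,C)+[.022,0,0],unproj([f((378,237))],.011,C)+[.017,0,0], unproj([f((261,322)),f((496,322))],.011,C))
print(e,unproj([f((377,507))],e[2]+.0207,C),unproj([f((377,335))],e[2]-.0013,C)+[.011,0,0])
```

```text
[[ 0.50578068 -0.20715758  0.011     ]] [[ 0.50632784 -0.20721584  0.011     ]] [[ 0.50526927 -0.22900564  0.011     ]
 [ 0.50571853 -0.18558486  0.011     ]]
[ 0.50740933 -0.20809465  0.06153996] [[ 0.50615799 -0.20748988  0.08223996]] [[ 0.50222612 -0.2073566   0.06023996]]
```

```bash
python3 -m jog '[{"x":0,"y":0,"z":-0.015,"roll":0},{"x":0,"y":0,"z":-0.013,"roll":0},{"x":0,"y":0,"z":-0.006,"roll":0},{"x":0,"y":0,"z":0,"roll":0},{"x":0,"y":0,"z":0,"roll":0}]'
python3 -m jog '[{"x":0,"y":0,"z":-0.001,"roll":0},{"x":0,"y":0,"z":-0.001,"roll":0},{"x":0,"y":0,"z":0,"roll":0},{"x":0,"y":0,"z":0,"roll":0}]'
```

```text
t: 8.2
eef_pos: [0.5068, -0.2079, 0.0265]
tcp_rot: [-3.141, 0.0, 3.13]
contact_force: [-0.4, 0.0, -0.3]
gripper_width: 0.0125
t: 8.7
eef_pos: [0.5067, -0.2078, 0.0243]
tcp_rot: [-3.141, 0.0, 3.13]
contact_force: [-1.4, -0.3, -0.5]
gripper_width: 0.0128
```

```bash
python3 -m jog '[{"x":0,"y":0,"z":-0.0005,"roll":0},{"x":0,"y":0,"z":0,"roll":0}]'; python3 -m jog '[{"x":0,"y":0,"z":-0.0005,"roll":0},{"x":0,"y":0,"z":0,"roll":0}]'
```

```text
t: 8.95
eef_pos: [0.5066, -0.2078, 0.0237]
tcp_rot: [3.142, -0.0, 3.13]
contact_force: [-0.3, 0.7, -0.5]
gripper_width: 0.0134
t: 9.2
eef_pos: [0.5067, -0.2079, 0.0233]
tcp_rot: [-3.141, 0.0, 3.13]
contact_force: [-1.3, 0.1, 0.6]
gripper_width: 0.013
```

```bash
python3 -m jog '[{"x":0,"y":0,"z":-0.0005,"roll":0},{"x":0,"y":0,"z":0,"roll":0}]'; python3 -m jog '[{"x":0,"y":0,"z":-0.0005,"roll":0},{"x":0,"y":0,"z":0,"roll":0},{"x":0,"y":0,"z":0,"roll":0}]'
```

```text
t: 9.45
eef_pos: [0.5068, -0.2079, 0.0233]
tcp_rot: [-3.141, 0.0, 3.13]
contact_force: [-1.8, 1.3, 5.7]
gripper_width: 0.0128
t: 9.82
eef_pos: [0.5068, -0.2079, 0.0233]
tcp_rot: [-3.141, 0.001, 3.13]
contact_force: [-2.4, 1.6, 11.0]
gripper_width: 0.0129
```

Contact is at z=0.0233, as expected. I'll ease off the load, then release.

```bash
python3 -m jog '[{"x":0,"y":0,"z":0.0009,"roll":0},{"x":0,"y":0,"z":0,"roll":0}]'; python3 -m jog '[{"x":0,"y":0,"z":0,"roll":0},{"x":0,"y":0,"z":0,"roll":0},{"x":0,"y":0,"z":0,"roll":0},{"x":0,"y":0,"z":0,"roll":0}]' 0.45
python3 -m jog '[{"x":0,"y":0,"z":0.01,"roll":0},{"x":0,"y":0,"z":0.025,"roll":0},{"x":0,"y":0,"z":0.04,"roll":0},{"x":0,"y":0,"z":0.04,"roll":0},{"x":0,"y":0,"z":0,"roll":0},{"x":0,"y":0,"z":0,"roll":0}]'
python3 - <<'E'
from h import *
o,im=snap('wrist','w7.png'); t=eyes.capture('top'); cv2.imwrite('pics/t7.png',t); print(o['eef_pos'])
crop(im,160,140,320,240,2.4,'w7c.png')
E
```

```text
t: 10.07
eef_pos: [0.5067, -0.2078, 0.0233]
tcp_rot: [-3.141, 0.0, 3.13]
contact_force: [-0.6, 0.2, 3.9]
gripper_width: 0.013
t: 10.58
eef_pos: [0.5066, -0.2078, 0.0231]
tcp_rot: [3.142, -0.0, 3.13]
contact_force: [1.0, -0.9, -0.1]
gripper_width: 0.0395
t: 11.32
eef_pos: [0.5063, -0.2076, 0.1379]
tcp_rot: [3.141, -0.0, 3.13]
contact_force: [-0.2, -0.6, -0.2]
gripper_width: 0.0395
[ 0.50634074 -0.20759813  0.13788135]
```

View pics/w7c.png

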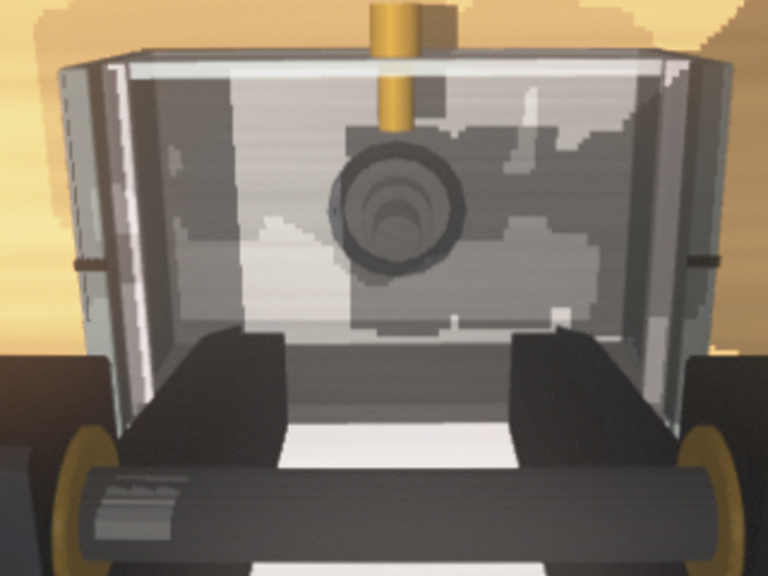

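The bush stands upright inside the ring; in the crop the ring is centred at (397,208) and the box marks are at (90,264) and (704,261). Next I turn the jaws along x and go above the knob.

```bash
python3 -m jog '[{"x":0.01,"y":0,"z":0.005,"roll":-9},{"x":0.015,"y":0.001,"z":0.005,"roll":-10},{"x":0.015,"y":0,"z":0,"roll":-10},{"x":0.02,"y":0,"z":0,"roll":-10},{"x":0.02,"y":0,"z":0,"roll":-10},{"x":0.02,"y":0,"z":0,"roll":-10},{"x":0.017,"y":0,"z":0,"roll":-10},{"x":0,"y":0,"z":0,"roll":-10}]' 0.42
python3 -m jog '[{"x":0,"y":0,"z":0,"roll":-10},{"x":0,"y":0,"z":0,"roll":-1},{"x":0,"y":0,"z":0,"roll":0},{"x":0,"y":0,"z":0,"roll":0}]'
python3 - <<'E'
from h import *
o,im=snap('wrist','w8.png'); print(o['eef_pos'],np.degrees(o['tcp_rot']))
C=cam('wrist',o); print(proj([[.6233,-.2065,.094],[.6233,-.2065,.062],[.5513,-.2065,.068]],C))
E
```

```text
t: 12.42
eef_pos: [0.6242, -0.2066, 0.1464]
tcp_rot: [-3.14, -0.001, 1.746]
contact_force: [-2.0, 0.1, 0.7]
gripper_width: 0.037
t: 12.92
eef_pos: [0.6236, -0.2068, 0.1479]
tcp_rot: [-3.141, -0.0, 1.561]
contact_force: [0.5, 0.4, -0.2]
gripper_width: 0.0368
[ 0.62358068 -0.20680831  0.14792718] [-1.79978249e+02 -9.79103425e-03  8.94371835e+01]
[[324.79005052 259.06477673]
 [324.8862423  243.47639838]
 [211.63295129 247.0157451 ]]
```

View pics/w8.png

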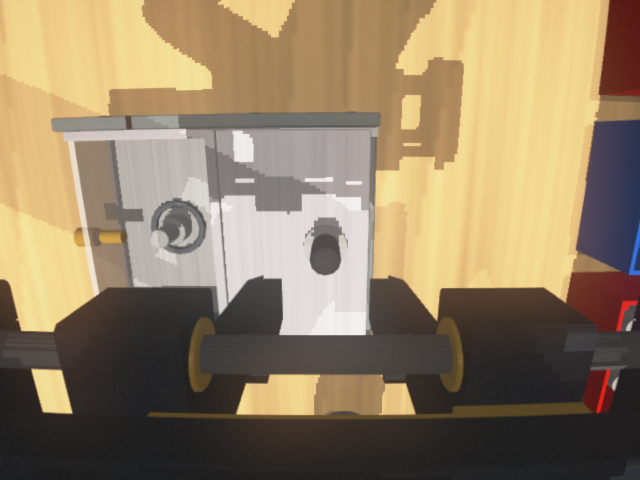

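The knob top at about (325,260) matches the prediction (325,259). Going down.

```bash
python3 -m jog '[{"x":0,"y":0,"z":-0.02,"roll":0},{"x":0,"y":0,"z":-0.025,"roll":0},{"x":0,"y":0,"z":-0.02,"roll":0},{"x":0,"y":0,"z":-0.008,"roll":0},{"x":0,"y":0,"z":-0.006,"roll":0},{"x":0,"y":0,"z":0,"roll":0},{"x":0,"y":0,"z":0,"roll":0}]'
python3 -m jog '[{"x":0,"y":0,"z":0,"roll":0},{"x":0,"y":0,"z":0,"roll":0},{"x":0,"y":0,"z":0,"roll":0},{"x":0,"y":0,"z":0,"roll":0},{"x":0,"y":0,"z":0,"roll":0},{"x":0,"y":0,"z":0,"roll":0}]' 0.1
```

```text
t: 13.85
eef_pos: [0.6239, -0.207, 0.0699]
tcp_rot: [3.141, 0.001, 1.559]
contact_force: [-0.1, 1.0, -0.4]
gripper_width: 0.037
t: 14.6
eef_pos: [0.6234, -0.2068, 0.0693]
tcp_rot: [-3.141, -0.0, 1.559]
contact_force: [-5.1, -0.4, 4.6]
gripper_width: 0.0172
```

```bash
python3 -m jog '[{"x":-0.005,"y":0,"z":0,"roll":0},{"x":-0.008,"y":0.0001,"z":0,"roll":0},{"x":-0.009,"y":0.0001,"z":0,"roll":0},{"x":-0.009,"y":0.0001,"z":0,"roll":0},{"x":-0.008,"y":0.0001,"z":0,"roll":0},{"x":-0.004,"y":0,"z":0,"roll":0},{"x":0,"y":0,"z":0,"roll":0},{"x":0,"y":0,"z":0,"roll":0}]'
python3 - <<'E'
from h import *
o,im=snap('wrist','w9.png'); print(o['eef_pos'],np.degrees(o['tcp_rot']))
t=eyes.capture('top'); cv2.imwrite('pics/t9.png',t); crop(t,360,205,95,100,6,'t9c.png')
E
```

```text
t: 15.6
eef_pos: [0.5817, -0.2067, 0.0694]
tcp_rot: [3.138, 0.001, 1.559]
contact_force: [7.6, 0.4, -0.9]
gripper_width: 0.0166
[ 0.58166088 -0.20665032  0.06939521] [1.79791913e+02 5.14740149e-02 8.93230140e+01]
```

View pics/w9.png

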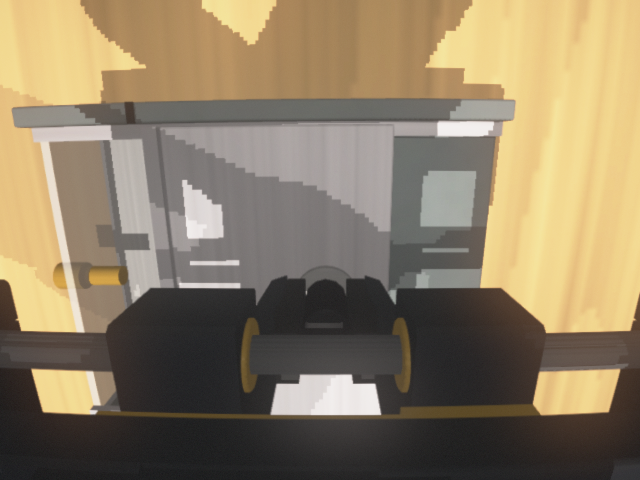

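View pics/t9c.png

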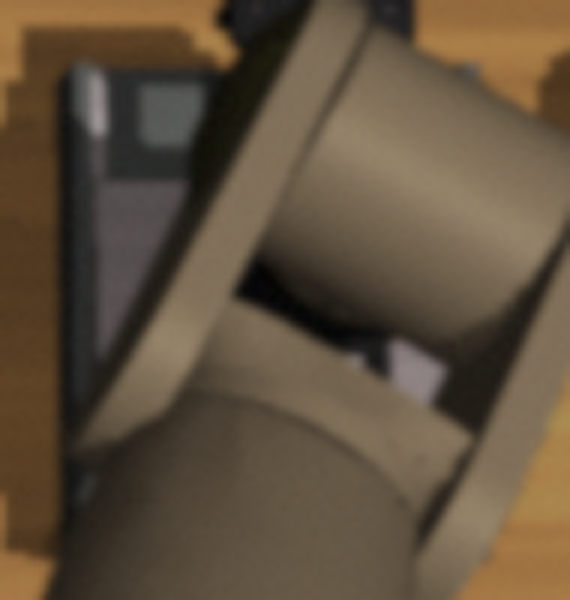

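Run:
```python
from h import *
im=cv2.imread('pics/w9.png'); crop(im,100,90,100,75,8,'w9c.png')
```

```text
(no output)
```

View pics/w9c.png

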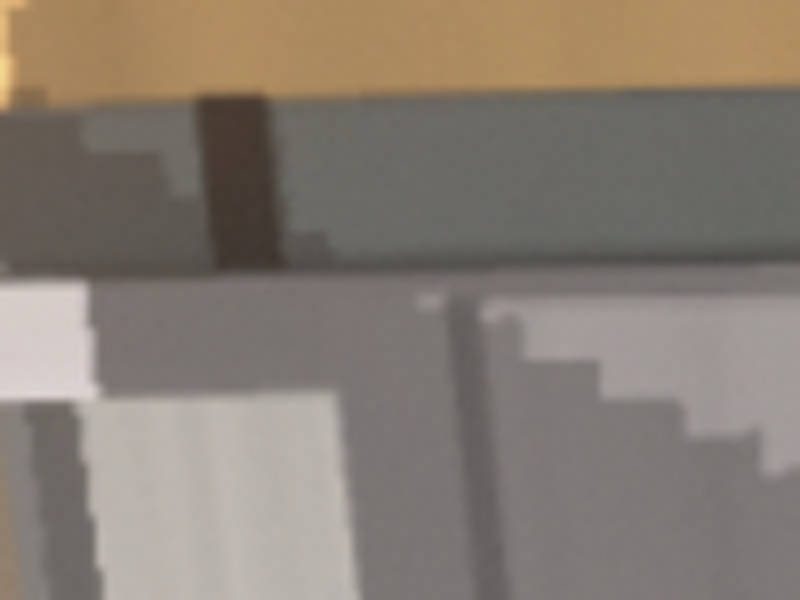

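Run:
```python
from h import *
im=cv2.imread('pics/w8.png'); crop(im,90,105,150,100,5,'w8c.png')
o8=dict(tcp_rot=np.radians([-179.978,-.0098,89.437]),eef_pos=np.array([.62358,-.20681,.14793]))
o9=dict(tcp_rot=np.radians([179.792,.0515,89.323]),eef_pos=np.array([.58166,-.20665,.0694]))
C=cam('wrist',o9); f=lambda c:(np.array(c)+.5)/8-.5+[100,90]
print('mark',unproj([f((236,100)),f((249,265))],.066,C))
print('edge',unproj([f((338,395)),f((355,590))],.068,C),'rear',unproj([f((446,330))],.068,C),unproj([f((480,330))],.062,C))
C8=cam('wrist',o8)
print('pred parked w8',proj([[.5513,-.2065-.068,.068],[.5513,-.24,.068]],C8))
```

```text
mark [[ 0.50678529 -0.12505313  0.066     ]
 [ 0.50646747 -0.13277883  0.066     ]]
edge [[ 0.51114626 -0.13910035  0.068     ]
 [ 0.51082986 -0.14846813  0.068     ]] rear [[ 0.51687088 -0.13618818  0.068     ]] [[ 0.51596435 -0.13608349  0.062     ]]
pred parked w8 [[220.84596626 342.0636236 ]
 [216.2389087  295.69941789]]
```

View pics/w8c.png

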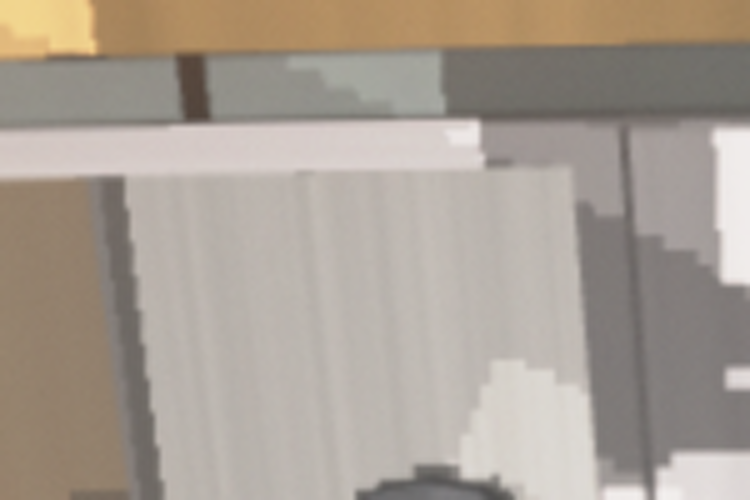

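Run:
```python
from h import *
o8=dict(tcp_rot=np.radians([-179.978,-.0098,89.437]),eef_pos=np.array([.62358,-.20681,.14793]))
C=cam('wrist',o8); f=lambda c:(np.array(c)+.5)/5-.5+[90,105]
print('mark',unproj([f((194,85))],.066,C))
print('edge',unproj([f((571,172)),f((590,350))],.068,C),unproj([f((571,172))],.062,C))
```

```text
mark [[ 0.50657325 -0.12863418  0.066     ]]
edge [[ 0.55220727 -0.13982848  0.068     ]
 [ 0.55274777 -0.16082895  0.068     ]] [[ 0.55029142 -0.13981802  0.062     ]]
```

The edge is still about 3.3 mm (from TCP travel) to 3.8 mm (from the image) short, so I'll make a small correction.

```bash
python3 -m jog '[{"x":-0.002,"y":0,"z":0,"roll":0},{"x":-0.0017,"y":0,"z":0,"roll":0},{"x":0,"y":0,"z":0,"roll":0},{"x":0,"y":0,"z":0,"roll":0},{"x":0,"y":0,"z":0,"roll":0},{"x":0,"y":0,"z":0,"roll":0}]'
python3 - <<'E'
from h import *
o,im=snap('wrist','w10.png'); print(o['eef_pos'],np.degrees(o['tcp_rot'])); np.save('o10.npy',np.r_[o['eef_pos'],o['tcp_rot']])
crop(im,100,90,100,75,8,'w10c.png')
s=eyes.capture('scene'); cv2.imwrite('pics/s10.png',s); crop(s,220,170,130,95,6,'s10c.png')
E
```

```text
t: 16.45
eef_pos: [0.5781, -0.2066, 0.0694]
tcp_rot: [3.138, 0.001, 1.559]
contact_force: [8.6, 1.4, -1.2]
gripper_width: 0.0172
[ 0.57809925 -0.2066291   0.06941084] [1.79777208e+02 5.55780984e-02 8.93289259e+01]
```

View pics/w10c.png

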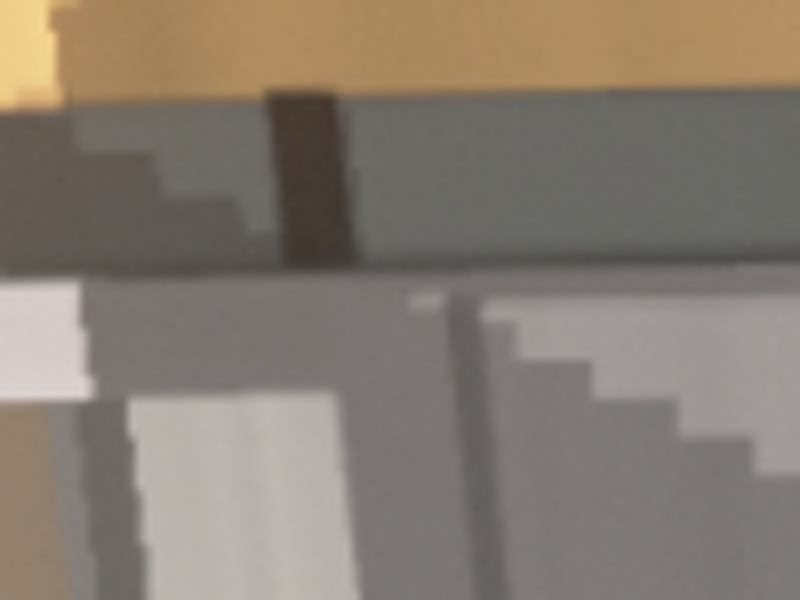

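View pics/s10c.png

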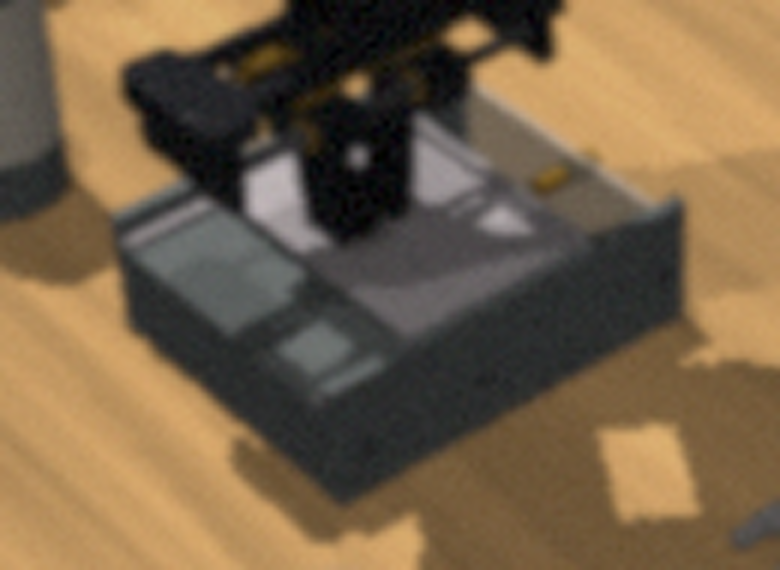

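The edge is in line with the mark to within about 0.5 mm. TCP travel is 45.3 mm, and the force of 8.6 N matches the spring at half travel. Handing in.

Run:
```python
from h import *
o=monitor.get_obs(); print(o['t'],o['eef_pos'],o['contact_force'],o['gripper_width'])
print(order.hand_in())
```

```text
16.55 [ 0.57810284 -0.20665743  0.06940964] [ 7.79347347  0.09254025 -0.76516331] 0.017335857702778713
the job is handed in; nothing more can be done
None
```

I took the bush by its neck from the near-left tray pocket and set it down in the ring. I then gripped the shutter knob, drew the shutter to half travel, and handed in at 16.6 s while still holding it there.

- **Bush:** the wrist picture after release showed it standing upright inside the ring. It briefly pressed the floor with about 11 N when I set it down, and I eased that to about 4 N before letting go. I could not see it again after the shutter covered it.
- **Shutter travel:** the TCP moved 45.3 mm from the parked grip, against 45 mm wanted. The wrist picture put the leading edge 0.2 to 0.8 mm short of the mark, depending on the camera correction. The top view was blocked by the arm, so it gave no second check.
- **Holding force:** the last readings were 7.8 to 8.6 N, which fits the expected 8.4 N, with the knob still in the grip (17 mm opening).
- **Disagreements:** the wrist camera and the fixed cameras differed by about 2 mm on the bush and ring, within the stated calibration. My first two move commands were refused for missing keys, and nothing moved.

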